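# Pop the hatch of the larger damp box

## Robot

A 6-joint arm with a two-finger parallel gripper is mounted at the origin on a cart in front of the work surface, level with it; the furniture and walls round the work are solid. World frame = base frame: x ahead of the robot, y to its left, z up, the work surface at z = 0. Lengths are in m, angles in rad, forces in N, time in s.
With the tool pointing down it reaches from about 0.3 to 0.85 m from the base axis. Payload 5.4 kg.
Tool frame: the origin (TCP) lies at the very end of the fingers, on their centre line; the grasp point (between the pads) lies 19 mm behind it (env.pinch_z is the distance from the TCP to the grasp point, in m); z points along the fingers, y is the direction in which the jaws open and shut (so a half turn about z gives the same grasp; the last joint's range is limited). The gripper opens to 85 mm and grips with 20 to 120 N. Pads are 22 mm wide; open, the fingers measure 114 mm over their backs; the gripper's body (76 mm by 85 mm) begins 54 mm behind the grasp point. The pads swing forward as they close: fully open they stand 13 mm farther back than shut.
Start: joints at [-1.357, 0.158, 1.597, -0, 1.386, -0.21], TCP at [0.236, -0.524, 0.231] pointing down, gripper open.
Joint ranges: [-2.91, 2.91], [-0.94, 2.29], [0.18, 2.7], [-1.29, 4.43], [0.17, 2.64], [-3, 3]. Speed limits (rad/s): [2.57, 2.57, 3.14, 3.14, 3.14, 3.14].

## Interface

Orientations are given as a 3x3 rotation matrix whose columns are the frame's x, y, z axes.
In Python, from plant import env gives the robot as it stands. The module is installed in compiled form; this text tells all that it offers. Calls block until the motion is done:
- env.move_to(position, orientation): joint-space move of the TCP to a pose.
- env.move_linear(position, orientation=None, feed=0.15): straight line of the TCP; orientation=None keeps the orientation; feed is the mean speed in m/s.
- env.move_j(angles): joint-space move.
- env.move_gripper(opening, effort=None): finger opening in m; effort is the grip in N (None keeps the last); returns when the fingers have stopped.
- env.pause(seconds).
- env.solve_ik(position, orientation): joint angles nearest the present ones, or None.
- env.grab_frame(name): name is "scene" or "top" or "wrist"; returns the picture (420x560x3 uint8, red, green, blue); there is no depth.
- env.camera_model(name): a dict with "fx", "fy", "cx", "cy" (pixels), "dist_coeffs" ([k1, k2, p1, p2, k3] as OpenCV has them; the pictures are not rectified), "extrinsics" (4x4, takes a point from world to camera coordinates). Camera axes: x right, y down, z forward; pixel columns grow to the right and rows downward; lengths in m; the calibration is good to about 2 mm. A picture is of the moment at which its call begins: read the wrist's pose just before it. camera_model takes no time and is no camera call; for the wrist camera it gives the pose at the moment of the call.
A pose or a line that the arm cannot do raises env.MotionError and nothing moves.
- env.finish_job(): hands the job in, once; it reports no verdict.
Readings, each from a call of its own:
- env.get_time(): time.
- env.get_joint_pos(): joint angles.
- env.get_qd(): joint speeds.
- env.get_tau(): joint torques, N m.
- env.get_tool_pos(): TCP position.
- env.get_tool_rot(): TCP orientation.
- env.get_contact_force(): force on the tool from outside, world axes, zero at the start.
- env.get_moment(): the same for the moment, N m.
- env.get_width(): finger opening in m.
Only numpy, scipy, OpenCV 4.12 (cv2) and the standard library are available. Lean on these libraries where they do the work, as an engineer would, in place of code of your own. Each camera call takes 0.05 s, during which the arm holds its last target.

## Task

Air the larger of the two white damp boxes: press the front of its grey top hatch down once with the fingertips until the push-push latch lets go, without forcing it, then come away so that the hatch pops up, and watch that it stays standing open by itself. Do not push it down again once it has popped. Leave the smaller box shut, and do not pick up or shift the stamps, the cutter and the wooden rib that lie around.

Things in the scene. Friction and masses are not known exactly. Their poses are not given: they have to be found in the camera images.
- large_box: The larger damp box: white plastic, 150 (its x) x 130 (y) x 85 mm high, fixed. Origin: centre of its underside, 4 to 34 mm above the table on black feet; its -x side is the front, roughly towards the robot. The grey top hatch is 7 mm thick, 117 mm long (x), 116 mm wide (y), hinged along y at the back, at x = +50, z = 85.5 mm in the box frame; shut, it stands 4 mm proud of the rim.
- large_box_pad (a point): Round black rubber pad, 24 mm across, on the larger box's hatch, 18 mm from its free front edge, 101 mm from the hinge: press here, straight down. The point is the centre of the pad's top, 90 mm above the box's underside when shut. 3 to 4 N moves it; the latch lets go after about 5 mm, a firm stop comes at about 8.5 mm. A shorter press leaves it latched.
- large_box_hatch (a joint): Angle of the larger box's hatch (rad): 0 shut and latched, negative pressed in (latch lets go near -0.05, stop -0.085), positive open. A spring lifts it as the finger comes up again, in about 0.5 s, to 0.6, where it stays with its front edge about 155 mm above the box's underside. Pressed fully down again it latches shut.
- large_box_latch (a joint): Sideways place (m) of the follower pin hidden in the larger box's latch: 0 latched, above +0.0025 once the press has let it go, near -0.006 when the hatch stands fully open. Nothing to handle.
- small_box: The smaller damp box, of the same make: 112 mm (x) by 96 mm (y) by 85 mm high, fixed. Origin: centre of its underside, 4 to 34 mm above the table; front -x. Its hatch is to stay shut.
- small_box_hatch (a joint): Angle of the smaller box's hatch (rad): 0 shut, negative pressed in, positive open.
- stamp_dark_mid (a point): Dark wooden stamp block, 26 x 26 x 52 mm, standing loose; the point is its centre.
- stamp_light_mid (a point): Light wooden stamp block, 26 x 26 x 52 mm, standing loose; the point is its centre.
- cutter_mid (a point): Round metal cutter ring, 72 mm across, 28 mm high, loose; the point is its centre.
- rib_mid (a point): Flat kidney-shaped wooden rib, 48 x 96 x 8 mm, loose; the point is its centre.

How it is judged:
By the outcome, as a careful person would: the job done as asked, in the order asked, and still so for the second after the job is handed in, with the robot touching nothing.
It also fails if it takes over 34 s, if anything falls off the work surface, if the arm or the gripper's body presses on something with over 40 N, if the wrist force passes 120 N, or if a joint passes its speed limit or range.

## Working session

There is one attempt and no reset: what is moved stays moved. The work goes in short steps, each a Python script; the robot and the scene stay as the last script left them, time stands still between calls to the robot, and variables do not carry over. Pictures are saved under pics/ and viewed, and the job is handed in when it is done.

```bash
mkdir -p pics; python3 - <<'E'
from plant import env
import cv2, numpy as np
for n in ["scene","top","wrist"]:
    m=env.camera_model(n); f=env.grab_frame(n)
    cv2.imwrite(f"pics/{n}0.png",f[:,:,::-1])
    print(n,m["fx"],m["fy"],m["cx"],m["cy"],m["dist_coeffs"]); print(np.round(m["extrinsics"],4).tolist())
print(env.get_time(),env.get_contact_force())
E
```

```text
scene 471.2703100393199 471.2703100393199 275.55250843562 205.40217481044033 [0.02934655 0.         0.         0.         0.        ]
[[-0.691, -0.7228, 0.012, 0.4313], [-0.3853, 0.3543, -0.8521, 0.3261], [0.6116, -0.5934, -0.5233, 0.6593], [0.0, 0.0, 0.0, 1.0]]
top 412.9573888633004 412.9573888633004 273.7717851807241 204.03303963539912 [-0.09570353  0.          0.          0.          0.        ]
[[0.0117, -0.9999, -0.0094, 0.0198], [-0.9924, -0.0105, -0.1225, 0.6359], [0.1224, 0.0108, -0.9924, 1.0614], [0.0, 0.0, 0.0, 1.0]]
wrist 335.62386238791777 335.62386238791777 281.421049096065 210.46754443718243 [-0.04249966  0.          0.          0.          0.        ]
[[0.4111, -0.9116, -0.0006, -0.5737], [-0.8642, -0.3899, 0.3181, -0.041], [-0.2902, -0.1302, -0.9481, 0.3804], [0.0, 0.0, 0.0, 1.0]]
0.15 [-0.04397674  0.17961711 -0.57960965]
```

View pics/scene0.png

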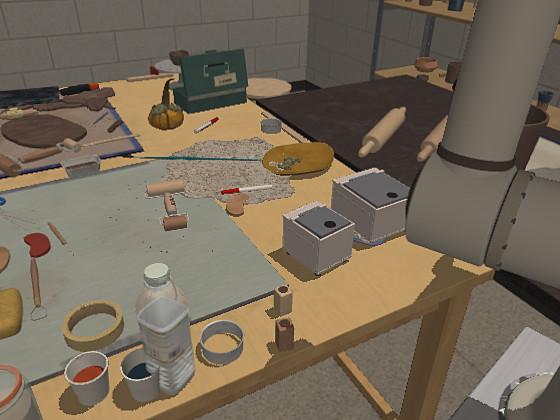

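View pics/top0.png

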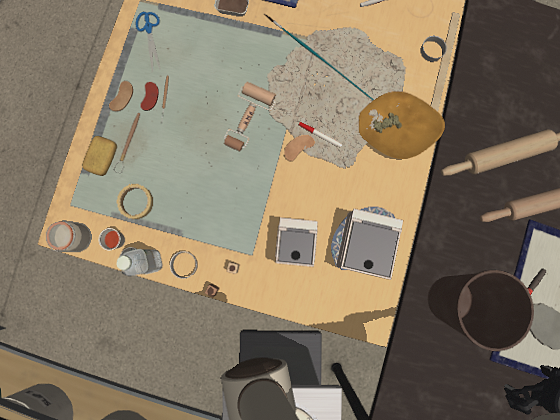

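The top view shows the larger box on the right, with its pad near (368,264), and the smaller one with its pad near (295,255). In the scene view the larger box is the rear one, at about (370,200). I'll zoom in on both.

```bash
python3 - <<'E'
import cv2, numpy as np
a=cv2.imread("pics/top0.png")[195:290,260:420]; cv2.imwrite("pics/z_top.png",cv2.resize(a,None,fx=5,fy=5,interpolation=cv2.INTER_CUBIC))
a=cv2.imread("pics/scene0.png")[155:285,270:430]; cv2.imwrite("pics/z_sc.png",cv2.resize(a,None,fx=4.5,fy=4.5,interpolation=cv2.INTER_CUBIC))
E
```

```text
(no output)
```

View pics/z_top.png

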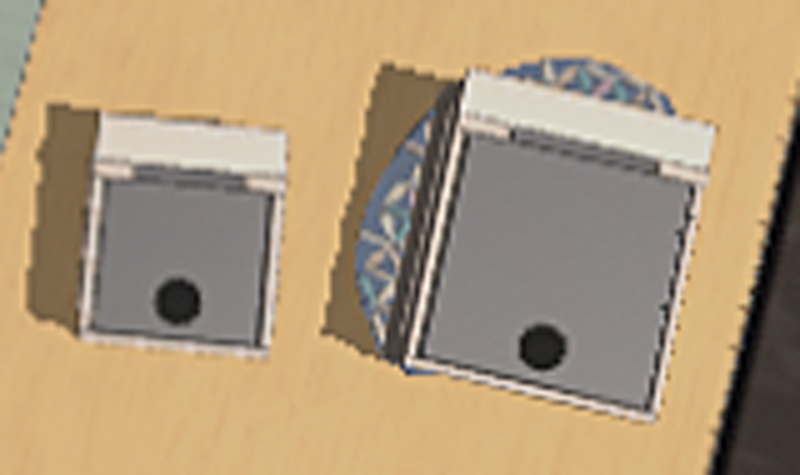

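View pics/z_sc.png

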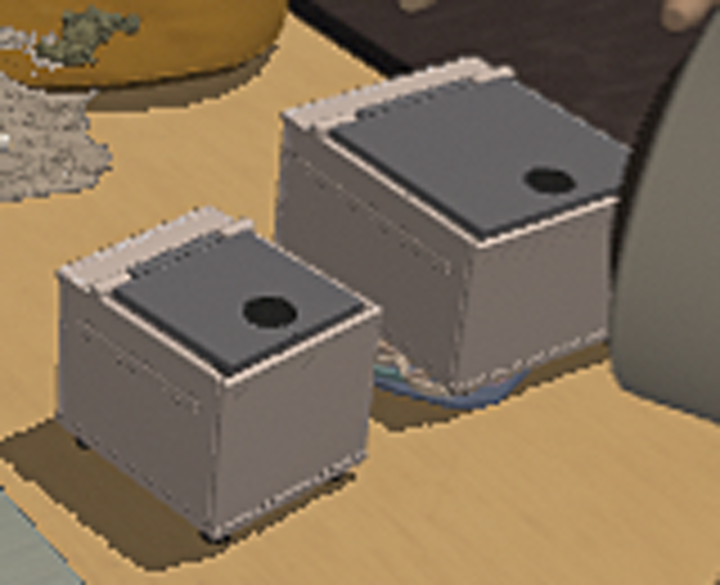

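View pics/wrist0.png

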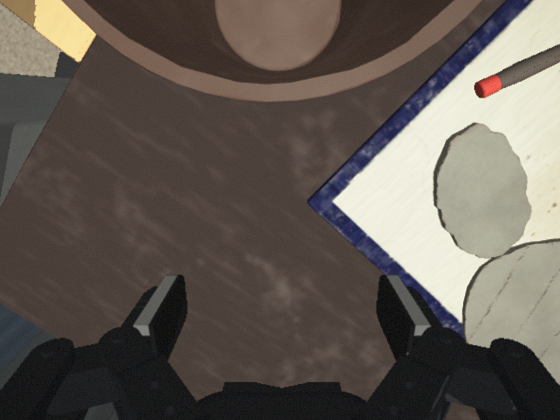

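Both boxes are shut. The larger box's pad is at about (368,264) in the top view and (392,195) in the scene view. It stands on a patterned plate. I'll triangulate the pad and get the yaw from the hatch edges.

```bash
cat > h.py <<'E'
import cv2, numpy as np
from plant import env
def ray(m,p):
    K=np.array([[m["fx"],0,m["cx"]],[0,m["fy"],m["cy"]],[0,0,1.]])
    q=cv2.undistortPoints(np.array([[p]],float),K,np.array(m["dist_coeffs"],float))[0,0]
    E=np.array(m["extrinsics"]);R=E[:3,:3];d=R.T@np.array([q[0],q[1],1]);return -R.T@E[:3,3],d/np.linalg.norm(d)
def tri(rs):
    A=sum(np.eye(3)-np.outer(d,d) for o,d in rs);b=sum((np.eye(3)-np.outer(d,d))@o for o,d in rs)
    X=np.linalg.solve(A,b);return X,[np.linalg.norm(np.cross(X-o,d)) for o,d in rs]
def onz(m,p,z):
    o,d=ray(m,p);return o+d*(z-o[2])/d[2]
def blob(img,c,r=9):
    g=cv2.cvtColor(img,cv2.COLOR_RGB2GRAY).astype(float);x0,y0=int(c[0]-r),int(c[1]-r)
    w=np.clip(75-g[y0:y0+2*r+1,x0:x0+2*r+1],0,45);ys,xs=np.mgrid[0:2*r+1,0:2*r+1]
    return np.array([(w*xs).sum()/w.sum()+x0,(w*ys).sum()/w.sum()+y0])
E
python3 - <<'E'
from h import *
T=env.camera_model("top");S=env.camera_model("scene")
ld=lambda n:cv2.imread(f"pics/{n}0.png")[:,:,::-1].copy()
t=blob(ld("top"),(368,264),7);s=blob(ld("scene"),(392,195),7);print(t,s)
for a,b in ((t,s),((368,264),(391.8,194.8))):
    X,e=tri([ray(T,a),ray(S,b)]);print("pad",X,e)
X,_=tri([ray(T,((178+.5)/5+259.5,(301+.5)/5+194.5)),ray(S,((270.5)/4.5+269.5,(312.5)/4.5+154.5))]);print("small pad",X)
X,e=tri([ray(T,a),ray(S,b)])
f=lambda u,v:onz(T,((u+.5)/5+259.5,(v+.5)/5+194.5),X[2])
C={k:f(*v) for k,v in dict(fl=(418,357),fr=(650,408),bl=(472,140),br=(698,185)).items()}
for k,v in C.items(): print(k,v)
for a,b in (("fl","bl"),("fr","br")):
    d=C[b]-C[a];print(np.linalg.norm(d),np.degrees(np.arctan2(d[1],d[0])))
for a,b in (("fr","fl"),("br","bl")):
    d=C[b]-C[a];print(np.linalg.norm(d),np.degrees(np.arctan2(-d[0],d[1])))
E
```

```text
[367.79484174 264.29738179] [391.98071496 195.30809031]
pad [ 0.4796436  -0.20815967  0.10483128] [np.float64(0.00021859397155374587), np.float64(0.00021859397155376693)]
pad [ 0.48042136 -0.20848144  0.10564241] [np.float64(0.00018453303012456237), np.float64(0.0001845330301245668)]
small pad [ 0.50160796 -0.02844592  0.10107763]
fl [ 0.47528118 -0.14677543  0.10564241]
fr [ 0.45086287 -0.26193633  0.10564241]
bl [ 0.58285547 -0.17444246  0.10564241]
br [ 0.56130532 -0.28802179  0.10564241]
0.11107516833692714 -14.423307968305936
0.11348122068588185 -13.289176976824443
0.11772122319757282 -11.971485789495114
0.11560567584114677 -10.743395743611773
```

```bash
python3 - <<'E'
from h import *
p=env.get_tool_pos();R=env.get_tool_rot();print(p,np.round(R,3).tolist())
E=np.array(env.camera_model("wrist")["extrinsics"]);c=-E[:3,:3].T@E[:3,3];print("cam in tool",R.T@(c-p))
y=np.radians(-12.5)
for k in range(4):
    a=y+k*np.pi/2; x=np.array([np.cos(a),np.sin(a),0]);z=np.array([0,0,-1.]);Q=np.column_stack([x,np.cross(z,x),z])
    for h in (.13,.25): print(k,h,env.solve_ik([.48,-.208,h],Q))
E
```

```text
[ 0.23632783 -0.52365962  0.23049139] [[0.912, 0.411, -0.0], [0.411, -0.912, 0.002], [0.0, -0.002, -1.0]]
cam in tool [ 0.08201383 -0.00077417 -0.14297526]
0 0.13 [-6.40161241e-01  1.27910157e-01  1.84087489e+00 -4.44089210e-16
  1.17280761e+00  1.14880124e+00]
0 0.25 [-6.40161241e-01  1.02735522e-02  1.71752920e+00 -4.44089210e-16
  1.41378990e+00  1.14880124e+00]
1 0.13 [-6.40161241e-01  1.27910157e-01  1.84087489e+00 -4.44089210e-16
  1.17280761e+00 -4.21995084e-01]
1 0.25 [-6.40161241e-01  1.02735522e-02  1.71752920e+00 -4.44089210e-16
  1.41378990e+00 -4.21995084e-01]
2 0.13 [-6.40161241e-01  1.27910157e-01  1.84087489e+00 -4.44089210e-16
  1.17280761e+00 -1.99279141e+00]
2 0.25 [-6.40161241e-01  1.02735522e-02  1.71752920e+00 -4.44089210e-16
  1.41378990e+00 -1.99279141e+00]
3 0.13 [-6.40161241e-01  1.27910157e-01  1.84087489e+00 -4.44089210e-16
  1.17280761e+00  2.71959757e+00]
3 0.25 [-6.40161241e-01  1.02735522e-02  1.71752920e+00 -4.44089210e-16
  1.41378990e+00  2.71959757e+00]
```

```bash
cat >> h.py <<'E'
_a=np.radians(-12.5)+np.pi; _x=np.array([np.cos(_a),np.sin(_a),0]);_z=np.array([0,0,-1.])
Q=np.column_stack([_x,np.cross(_z,_x),_z])
E
python3 - <<'E'
from h import *
p=env.get_tool_pos()
env.move_gripper(0.0,20)
env.move_linear([p[0],p[1],.33],feed=.25)
env.move_to([.45,-.201,.25],Q)
m=env.camera_model("wrist");print(env.get_tool_pos(),env.get_time(),env.get_contact_force(),env.get_width())
f=env.grab_frame("wrist");cv2.imwrite("pics/wrist1.png",f[:,:,::-1])
np.savez("w1.npz",**{k:np.array(v) for k,v in m.items()})
E
```

```text
[ 0.44974252 -0.20138737  0.24966918] 3.05 [-0.57802915 -0.86859835  0.36661609] -0.00026419617859774273
```

View pics/wrist1.png

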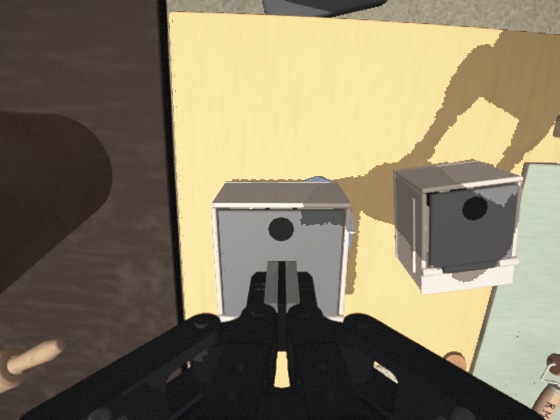

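The wrist view shows the larger box straight below and aligned with the tool, with the pad at (281,228). I'll refine the pad position with this third ray.

```bash
python3 - <<'E'
from h import *
W=dict(np.load("w1.npz"));T=env.camera_model("top");S=env.camera_model("scene")
w=blob(cv2.imread("pics/wrist1.png")[:,:,::-1].copy(),(281,228),15);print(w)
rs=[ray(W,w),ray(T,(367.9,264.15)),ray(S,(391.9,195.1))]
print(tri(rs));print(tri(rs[:2]),tri(rs[::2]));print(onz(W,w,.105))
E
```

```text
[280.63221467 228.81896427]
(array([ 0.48036234, -0.20851314,  0.10521959]), [np.float64(0.0006567299715046983), np.float64(0.0003396967882802111), np.float64(0.00047305001452417205)])
(array([ 0.48032663, -0.20822725,  0.10673495]), [np.float64(0.0003526861127023954), np.float64(0.00035268611270239587)]) (array([ 0.48062821, -0.20886912,  0.10494722]), [np.float64(0.0005116312671574208), np.float64(0.0005116312671574099)])
[ 0.48112895 -0.20871971  0.105     ]
```

```bash
python3 - <<'E'
from h import *
X=np.array([.4803,-.2085,0]);P=lambda z:[X[0],X[1],z]
env.move_to(P(.125),Q);env.pause(.3)
b=np.array(env.get_contact_force());print(env.get_time(),env.get_tool_pos(),b)
z=.113;env.move_linear(P(z),feed=.04)
zc=None
while z>.092:
    z-=.001;env.move_linear(P(z),feed=.02);env.pause(.05)
    f=np.array(env.get_contact_force())-b;tz=env.get_tool_pos()[2]
    print(round(z,4),round(tz,5),np.round(f,2),round(env.get_time(),2))
    if f[2]>1.5 and zc is None: zc=tz;print("contact",zc)
    if zc is not None and (f[2]>9 or zc-tz>=.004): break
E
```

```text
3.9833 [ 0.48111398 -0.2091886   0.12676731] [-0.52833065 -0.67585644 -0.01890364]
0.112 0.11209 [1.01 0.79 0.24] 4.73
0.111 0.11098 [0.17 0.75 0.08] 5.03
0.11 0.10996 [-0.08  0.44 -0.05] 5.33
0.109 0.10896 [0.33 0.43 0.13] 5.63
0.108 0.10796 [0.25 0.38 0.49] 5.93
0.107 0.10693 [ 0.78  0.37 -0.01] 6.23
0.106 0.10594 [0.14 0.52 0.32] 6.53
0.105 0.10494 [0.73 0.46 0.02] 6.83
0.104 0.10428 [0.82 0.03 1.05] 7.13
0.103 0.10313 [0.93 0.01 2.28] 7.43
contact 0.10312979765416873
0.102 0.10204 [0.98 0.45 2.94] 7.73
0.101 0.101 [0.04 1.16 2.67] 8.03
0.1 0.10003 [1.22 0.4  2.5 ] 8.33
0.099 0.099 [ 0.61 -0.87  3.75] 8.63
```

Contact was at about z=0.1045 and the hatch moves at about 3 N. I'll go on to about 7 mm depth, short of the stop, then come away.

```bash
python3 - <<'E'
from h import *
X=np.array([.4803,-.2085,0]);P=lambda z:[X[0],X[1],z]
b=np.array([-.5283,-.6759,-.0189])
for z in (.0983,.0976,.0972):
    env.move_linear(P(z),feed=.02);env.pause(.05)
    f=np.array(env.get_contact_force())-b;print(z,round(env.get_tool_pos()[2],5),np.round(f,2),round(env.get_time(),2))
    if f[2]>7: break
env.pause(.1)
u=np.array([np.cos(_a:=np.radians(-12.5)),np.sin(_a),0])
q=np.array(P(.125)); env.move_linear(q,feed=.12)
env.move_linear(q-.06*u+[0,0,.10],feed=.25)
env.move_linear(q-.12*u+[0,0,.16],feed=.25)
print(env.get_time(),env.get_tool_pos(),np.array(env.get_contact_force())-b)
for n in ("scene","top","wrist"): cv2.imwrite(f"pics/{n}2.png",env.grab_frame(n)[:,:,::-1])
E
python3 - <<'E'
import cv2
import numpy as np
a=cv2.imread("pics/top2.png")[195:290,260:420];b=cv2.imread("pics/scene2.png")[155:285,270:430]
cv2.imwrite("pics/z2.png",np.vstack([cv2.resize(a,(480,285)),cv2.resize(b,(385,313))[:, :385] if 0 else cv2.copyMakeBorder(cv2.resize(b,(385,313)),0,0,0,95,0)]))
E
```

```text
0.0983 0.09832 [0.26 0.05 2.65] 8.93
0.0976 0.0976 [1.49 0.44 2.72] 9.23
0.0972 0.09726 [ 1.56 -0.11  3.53] 9.53
11.125 [ 0.36336135 -0.18240705  0.28328541] [-0.20103061  0.78987037 -0.57388288]
```

View pics/z2.png

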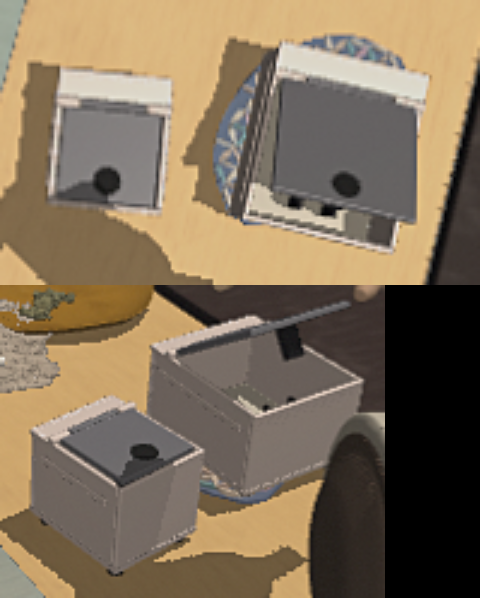

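View pics/wrist2.png

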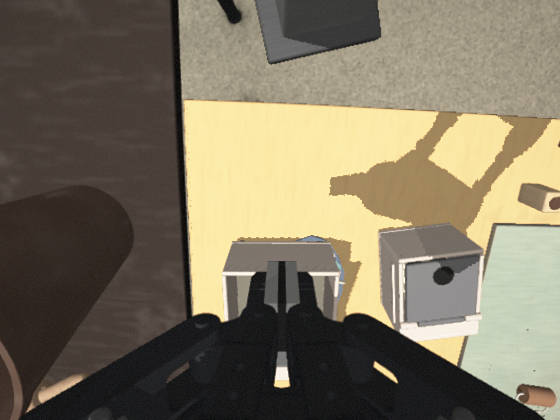

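The hatch has popped up. In the crop its front edge is lifted and the inside of the box can be seen, and the small box is shut. Next I'll watch that it stays open and check the angle against the model.

```bash
python3 - <<'E'
from h import *
def proj(m,p):
    E=np.array(m["extrinsics"]);K=np.array([[m["fx"],0,m["cx"]],[0,m["fy"],m["cy"]],[0,0,1.]])
    return cv2.projectPoints(np.array([p],float),cv2.Rodrigues(E[:3,:3])[0],E[:3,3],K,np.array(m["dist_coeffs"],float))[0][0,0]
T=env.camera_model("top");u=np.array([np.cos(np.radians(-12.5)),np.sin(np.radians(-12.5)),0])
H=np.array([.4803,-.2085,.1005])+.101*u
for a in (0,.3,.45,.5,.6,.7):
    c,s=np.cos(a),np.sin(a);p=H-u*(.101*c-(-.0045*s)*-1*-1 if 0 else .101*c+.0045*s)+np.array([0,0,.101*s+.0045*c]);print(a,proj(T,p))
old={n:cv2.imread(f"pics/{n}2.png")[:,:,::-1].copy() for n in("top","scene")}
t0=cv2.imread("pics/top0.png")[:,:,::-1].copy();s0=cv2.imread("pics/scene0.png")[:,:,::-1].copy()
print("pad now",blob(old["top"],(375,256),6))
for i in range(2):
    env.pause(1.5)
    for n in old:
        f=env.grab_frame(n);d=np.abs(f.astype(int)-old[n]).max(2)
        print(round(env.get_time(),2),n,"changed px",int((d>40).sum()),"box",int((d[195:290,320:420]>40).sum()))
        cv2.imwrite(f"pics/{n}3_{i}.png",f[:,:,::-1])
    print("pad",blob(env.grab_frame("top"),(375,256),6))
a=cv2.imread("pics/top3_1.png");b=cv2.imread("pics/scene3_1.png")
cv2.imwrite("pics/z3.png",np.hstack([cv2.resize(a[195:310,150:430],(560,230)),]))
E
```

```text
0 [367.9960635  264.10569312]
0.3 [370.93618713 263.07014853]
0.45 [372.66285204 261.14546256]
0.5 [373.26740165 260.29557494]
0.6 [374.51018964 258.28988684]
0.7 [375.78589147 255.88889244]
pad now [374.95276255 256.25305778]
12.82 top changed px 758 box 4
12.88 scene changed px 285 box 20
pad [374.95836838 256.26114382]
14.47 top changed px 753 box 4
14.53 scene changed px 280 box 20
pad [374.95427852 256.25671141]
```

View pics/z3.png

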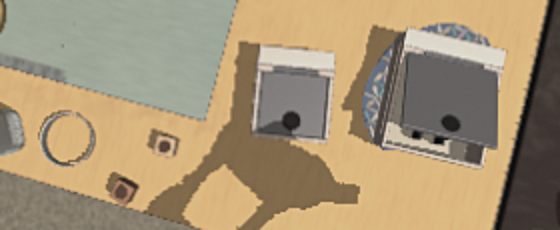

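View pics/scene3_1.png

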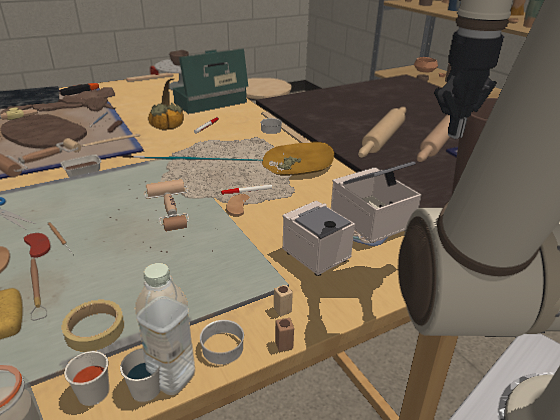

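The hatch has stood open and unmoving for 3 s. The small box is shut, the stamps and cutter are where they were, and the arm is clear of everything. I'm handing the job in.

```bash
python3 - <<'E'
from plant import env
env.finish_job();print(env.get_time())
E
```

```text
the job is handed in; nothing more can be done
the job is handed in; nothing more can be done
```

The larger box's hatch is open and standing by itself, and the job was handed in at about 14.6 s of the 34 s allowed.

- **Press:** I found the pad from all three cameras, which agreed to within 1 mm. I pressed it down once with the closed fingertips, about 7 mm deep at up to 3.8 N and short of the firm stop, then came up and away.
- **Hatch:** It popped up as the finger left. Its position did not change over 3 s of watching, and the pad's place in the top picture fits an opening of roughly 0.6 to 0.7 rad. That angle is rough, because the pad was measured in a small image window.
- **Everything else:** In the last pictures the smaller box is shut, and the stamps and cutter look unmoved. I did not check the wooden rib separately, but the arm did not go near it. The force reading after coming away was within the sensor's noise of about 1 N, so the arm was touching nothing.

A pixel comparison with the pictures taken just after the pop showed some changed pixels elsewhere (about 750 top, 280 scene). I put these down to the arm and its shadow settling, but did not check. Around the open box almost nothing changed. No check failed.

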